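# Close and pin the hinged glue press, then keep it squeezed

### The job

Swing the loose half of the hinged glue press shut against the fixed half, then take the red-headed pin from its rack and push it all the way home through the aligned holes at the end of the press. Then let go of the pin and squeeze the two boards together from above with the gripper, one finger on each board, and finish still squeezing, with the press fully shut. Leave the black-headed pin and the other things on the bench where they are.

Things in the scene. Friction and masses are not known exactly. Their poses are not given: they have to be found in the camera images.
- press: Fixed part of the press: dark base 270 x 100 x 12 mm. Origin: centre of its underside; x from pin end to hinge end, z up. Fixed brown wood board: x -70 to +95, y -24 to -6, top z 76 mm. Foam blank on its +y face, y -6 to +6, top z 70 mm, already loaded. Hinge axis vertical at x +105, y 0. Pin block 46 x 44 mm at x -97, y 0, top z 48 mm.
- swing_face (a point): Point on the outer face of the swinging half (pale wood board 165 mm long, 18 mm thick, z 16 to 76 mm), 46 mm above the bench, 145 mm from the hinge axis measured along the board. z up, y squarely out of the face (away from the fixed board), x along the board to the hinge. The face is 24 mm from the hinge axis; shut, the two boards and the blank are 48 mm thick in all.
- swing (a joint): Opening angle of the swinging half about the vertical hinge, rad: 0 fully shut (hard stop), grows as it opens towards the press's +y (clockwise from above), up to 1.3. Stiff with friction (0.12 N m, about 0.7 N at the free end): stays where it is left. Starts between 0.55 and 1.0.
- lug_hole (a point): Centre of the pin hole at the top face of the aluminium lug (46 x 44 x 14 mm) on the free end of the swinging half, 64 mm above the bench, 202 mm from the hinge axis; shut, it lies right over block_hole, 2 mm clear of the block. Hole diameter 14 mm, 1.5 mm chamfer, through the 14 mm plate.
- block_hole (a point): Centre of the pin hole at the top face of the fixed wooden block, 48 mm above the bench. Hole diameter 14 mm, 1.5 mm chamfer, through the block, 36 mm deep. z up.
- red_pin: Press pin: steel shaft 12 mm diameter, 46 mm long, last 10 mm tapering to 6 mm, under a round red head 22 mm diameter, 32 mm high. Origin: on the axis at the head's underside; z up. Starts upright in the rack, head resting on its top 60 mm above the bench. Fully home in the press the head rests on the lug, 64 mm above the bench. About 70 g.
- red_pin_tip (a point): The lower tip of the red pin, 46 mm below its origin.
- black_pin: A thinner pin (shaft 9 mm) with a black head of the same size, in the rack's other hole, 70 mm from the red one. Leave it there. Origin as for the red pin.
- pin_rack: Wooden rack for the pins, fixed, 55 (x) x 140 (y) x 60 mm high, with two loose holes 15 mm in diameter at y = +35 and -35 mm, one pin in each, either way round. Origin: centre of its underside.
- foam_block: White foam block, 120 x 90 x 45 mm, origin centre of underside. Leave alone.
- fin_template: Flat pale plywood oval, 170 x 80 x 6 mm, origin centre of underside. Leave alone.
- sanding_block: Cork sanding block, 60 x 100 x 26 mm, origin centre of underside. Leave alone.
- screwdriver: Screwdriver with an orange handle, lying along its x. Leave alone.
- glue_tin: Tin with a yellow band, 80 mm diameter, 110 mm high, origin centre of underside. Leave alone.

How it is judged (in metres and radians):
On the way, in this order (a step that is already met when the one before it is completed fails the run):
1. the swinging half is closed against the fixed half (value of joint swing below 0.03 rad), for 0.2 s.
2. the red pin is home through both holes, with the press closed (z of red_pin_tip in the frame of block_hole below -0.024 m and horizontal distance between red_pin_tip and block_hole below 0.005 m and angle between red_pin's own z axis and vertical below 0.12 rad and value of joint swing below 0.03 rad), for 0.2 s.
At the end, for the whole second after the job is handed in: Press shut (hinge within 0.012 rad); red pin upright in both holes, tip at least 24 mm below the top of the wooden block (fully home: 30 mm), within 5 mm of its axis and no longer held; fingers press on each half with over 5 N, all through the last second (z of red_pin_tip in the frame of block_hole below -0.024 m and horizontal distance between red_pin_tip and block_hole below 0.005 m and angle between red_pin's own z axis and vertical below 0.12 rad and value of joint swing below 0.012 rad and contact force between the fingers and swing_c0 above 5 N and contact force between the fingers and press_c0 above 5 N and contact force between the fingers and red_pin below 1 N); the arm keeps its last pose, push and grip.
It fails at once if the black pin is disturbed (distance of black_pin from where it was at the start of the episode above 0.02 m).
It fails at once if a bystander on the bench is disturbed (distance of any of foam_block, fin_template, sanding_block, screwdriver, glue_tin from where it was at the start of the episode above 0.03 m).
It also fails if it takes over 64 s, if anything falls off the work surface, if the arm or the gripper's body presses on something with over 40 N, if the wrist force passes 120 N, or if a joint passes its speed limit or range.

### The arm

A 6-joint arm with a two-finger parallel gripper is mounted at the origin on the work surface. World frame = base frame: x ahead of the robot, y to its left, z up, the work surface at z = 0. Lengths are in m, angles in degrees, forces in N, time in s.
With the tool pointing down it reaches from about 0.225 to 0.875 m from the base axis. Payload 3.4 kg.
Tool frame: the origin (TCP) lies on the mounting face of the last link; the fingertips stand 173 mm ahead of it and the grasp point (between the pads) lies 155 mm ahead of it (bot.pinch_z is the distance from the TCP to the grasp point, in m); z points along the fingers, y is the line along which they close (so a half turn about z gives the same grasp; the last joint's range is limited). The gripper opens to 85 mm and grips with 20 to 120 N. Pads are 22 mm wide; open, the fingers measure 114 mm over their backs; the gripper's body (76 mm by 85 mm) begins 54 mm behind the grasp point. The pads swing forward as they close: fully open they stand 13 mm farther back than shut.
Start: joints at [66.119, 15.808, 86.224, -0, 77.962, -6.933], TCP at [0.168, 0.55, 0.405] pointing down, gripper open.
Joint ranges: [-165.64, 165.64], [-43.16, 119.46], [12.63, 154.43], [-67.54, 247.53], [6.08, 155.33], [-154.97, 154.97]. Speed limits (degrees/s): [147.25, 147.25, 180, 180, 180, 180].

### API

Orientations are given as [roll, pitch, yaw] about the fixed x, y, z axes, in that order (R = Rz(yaw) Ry(pitch) Rx(roll)).
In Python, from cell import bot gives the robot as it stands.
- The arm moves only by the tool drive_tool, never from a script. Its argument "steps" is a list of rows, each a list of 2 entries, a list of its own where there are three numbers: the shift along the tool's x, y, z in units of 500 mm (1.0 is 500 mm), then the turn, a rotation vector about the tool's x, y, z in units of 2 pi rad (1.0 is 2 pi rad). In form: [[[tx, ty, tz], [wx, wy, wz]], ...]. A call has exactly 10 rows; each row is the pose to reach, as a shift and turn from the pose commanded when the call began, along the tool's axes at that moment, turning the shorter way round; what a row does not reach only later rows make up. A row lasts 1/10 s, in which the tool goes at most 50 mm and 8.59 degrees, less where a joint would pass 70% of its speed; a pose out of reach is approached as far as the arm can. A call with a number of a shift or a turn outside -1 to 1 is refused whole. A call with a gripper value outside its range is refused whole. "claw" is the closure, from -1 (fully open) to 1 (shut), set as the call begins (left out, the last holds). The fingers move at their own pace and stop on an object; the grip force is fixed at half the most. Time passes only in rows, so rows that repeat a pose let the fingers close, or fill a call up. It gives the time, the measured TCP pose, the force, the opening and the grip force at its end, in the units of the state.
- bot.get_state(): the state, without advancing time (a new reading comes with each control period).
- bot.camera(name): name is "scene" or "top" or "wrist"; returns the picture (480x640x3 uint8, red, green, blue); there is no depth.
- bot.calibration(name): a dict with "K" (3x3 intrinsics, pixels), "k1" (the pictures are not rectified: a ray, as slopes to the right and down, at radius r is drawn at 1 + k1 r^2 times it, then the intrinsics apply), "R" (3x3) and "t" (3): a world point X has camera coordinates R X + t; the wrist camera has in their place "hand_eye" (4x4, takes a point from camera to tool coordinates, whose origin is the TCP and whose axes are the flange's). Camera axes: x right, y down, z forward; pixel columns grow to the right and rows downward; lengths in m; the calibration is good to about 2 mm. A picture is of the moment at which its call begins: read the wrist's pose just before it. calibration takes no time and is no camera call.
- bot.finish_job(): hands the job in; it is judged then, once.
The state is a dict: "clock": time; "q": joint angles; "dq": joint speeds; "joint_efforts": joint torques, N m; "eef_pos": TCP position; "tool_rot": TCP orientation; "contact_force": force on the tool from outside, world axes, zero at the start; "moment": the same for the moment, N m; "finger_gap": opening from 0.0 (shut) to 1.0 (fully open); "grasp_force": force on a finger pad.
Only numpy, scipy, OpenCV 4.12 (cv2) and the standard library are available. Lean on these libraries where they do the work, as an engineer would, in place of code of your own. Each camera call takes 0.05 s, during which the arm holds its last target. There are 200 camera calls.

## Working session

There is one attempt and no reset: what is moved stays moved. The work goes in short steps, Python scripts to look and compute and a tool call to move; the robot and the scene stay as the last step left them, time stands still between calls to the robot, and variables do not carry over. Pictures are saved under pics/ and viewed, at most 10 in all, crops included, and the job is handed in when it is done.

Besides the shell and the picture viewer there is one more tool, called after "Request:" as name([rows], argument=value, ...), one row to a line, values as JSON. drive_tool: Moves the arm, as the interface text tells. Its arguments: {"type":"object","properties":{"steps":{"type":"array","items":{"type":"array"}},"claw":{"type":"number"}},"required":["steps"]}

```bash
mkdir -p pics; ls
python3 - <<'E'
from cell import bot
import cv2, numpy as np
s=bot.get_state(); print(s)
for n in ("top","scene","wrist"):
    im=bot.camera(n); cv2.imwrite(f"pics/{n}0.png",im[:,:,::-1]); c=bot.calibration(n); print(n,{k:np.round(v,4).tolist() for k,v in c.items()})
E
```

```text
pics
{'clock': 0.0, 'q': array([ 6.61184331e+01,  1.58476546e+01,  8.62936675e+01, -2.10830293e-04,
        7.79622036e+01, -6.93207864e+00]), 'dq': array([-0.03210443,  0.01025309,  0.00221889,  0.03905935, -0.06519227,
       -0.02212595]), 'joint_efforts': array([ 1.07896933e-03, -4.16768074e+01, -2.45803857e+01,  7.94049515e-05,
        1.07256728e-02, -7.60326628e-06]), 'eef_pos': array([0.16754453, 0.54983526, 0.4038499 ]), 'tool_rot': array([-1.79897206e+02, -1.22901728e-02,  1.63050545e+02]), 'contact_force': array([ 0.14188669, -0.23008889,  0.0783336 ]), 'moment': array([-0.03620694,  0.03814663,  0.05481665]), 'grasp_force': 0.0, 'finger_gap': 0.9995165167410084}
top {'K': [[552.4242, 0.0, 326.1049], [0.0, 552.4242, 240.5205], [0.0, 0.0, 1.0]], 'k1': -0.0622, 'R': [[-0.0187, -0.9998, 0.0067], [-0.9854, 0.0173, -0.1694], [0.1693, -0.0098, -0.9855]], 't': [-0.0164, 0.5288, 1.1617]}
scene {'K': [[538.4905, 0.0, 318.3468], [0.0, 538.4905, 238.6735], [0.0, 0.0, 1.0]], 'k1': -0.1395, 'R': [[0.6697, 0.7426, -0.0103], [0.5667, -0.52, -0.6391], [-0.48, 0.4222, -0.769]], 't': [-0.3387, -0.2712, 1.5293]}
wrist {'K': [[338.6141, 0.0, 315.4634], [0.0, 338.6141, 238.7807], [0.0, 0.0, 1.0]], 'k1': -0.0341, 'hand_eye': [[-0.0007, -0.9569, -0.2904, 0.0737], [1.0, -0.0007, -0.0003, -0.0006], [0.0, -0.2904, 0.9569, 0.0305], [0.0, 0.0, 0.0, 1.0]]}
```

View pics/top0.png

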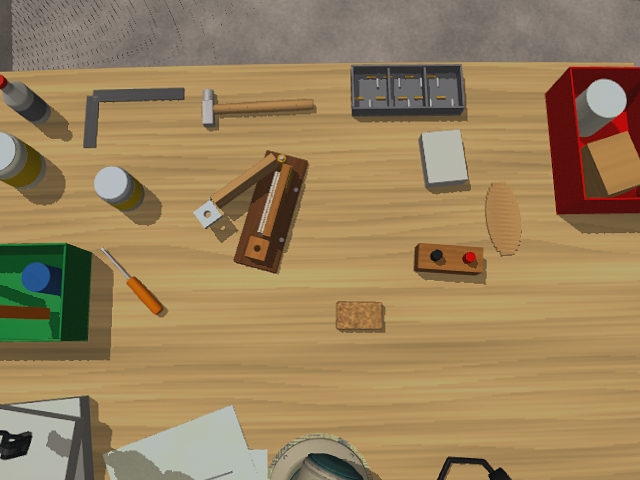

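View pics/scene0.png

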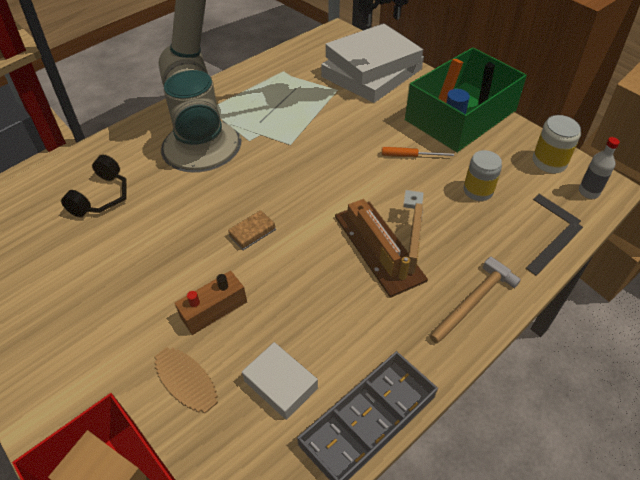

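Top view: the press has its hinge near (282,158), block hole near (257,248) and lug hole near (207,213). The red pin is at (470,258) and the black at (436,256). Scene view: the lug is at about (413,199), the red head at (193,299) and the black at (222,282).

```bash
cat > h.py <<'E'
import numpy as np, cv2
from cell import bot
def ray(n,uv):
    c=bot.calibration(n); d=np.array([c['k1'],0,0,0,0.])
    p=cv2.undistortPoints(np.array([[uv]],float),c['K'],d)[0,0]
    v=np.array([*p,1.]); R=np.array(c['R']); t=np.array(c['t'])
    v=R.T@v; return -R.T@t, v/np.linalg.norm(v)
def wray(uv,s):
    from scipy.spatial.transform import Rotation as Ro
    c=bot.calibration('wrist'); d=np.array([c['k1'],0,0,0,0.])
    p=cv2.undistortPoints(np.array([[uv]],float),c['K'],d)[0,0]
    H=np.array(c['hand_eye']); R=Ro.from_euler('xyz',s['tool_rot'],degrees=True).as_matrix()
    v=R@H[:3,:3]@np.array([*p,1.]); return R@H[:3,3]+s['eef_pos'], v/np.linalg.norm(v)
def onz(r,z): o,v=r; return o+v*(z-o[2])/v[2]
def tri(*rs):
    A=0;b=0
    for o,v in rs:
        P=np.eye(3)-np.outer(v,v); A=A+P; b=b+P@o
    x=np.linalg.solve(A,b); return x,[np.linalg.norm((np.eye(3)-np.outer(v,v))@(x-o)) for o,v in rs]
E
python3 - <<'E'
from h import *
T=cv2.imread('pics/top0.png');S=cv2.imread('pics/scene0.png')
a=cv2.resize(T[140:280,180:320],None,fx=4,fy=4,interpolation=2); b=cv2.resize(S[180:300,320:440],None,fx=4.6667,fy=4.6667,interpolation=2)
cv2.imwrite('pics/ct.png',a);cv2.imwrite('pics/cs.png',b)
def heads(I,x0,y0,x1,y1):
    h=cv2.cvtColor(I,cv2.COLOR_BGR2HSV)[y0:y1,x0:x1].astype(int); out=[]
    for m in (((h[...,0]<6)|(h[...,0]>174))&(h[...,1]>200)&(h[...,2]>90), h[...,2]<45):
        n,l,st,c=cv2.connectedComponentsWithStats(m.astype(np.uint8)); k=1+st[1:,4].argmax(); print(st[k]+[x0,y0,0,0,0]); out.append(c[k]+[x0,y0])
    return out
t=heads(T,415,240,485,275); s=heads(S,175,270,245,310)
for p,q in zip(t,s): print(p,q,tri(ray('top',p),ray('scene',q)))
E
```

```text
[466 252  10  10  78]
[431 250  11  11  94]
[187 291  12  14  83]
[217 275  11  15 116]
[470.08974359 256.55128205] [192.59036145 296.19277108] (array([ 0.48264344, -0.32759027,  0.08550437]), [np.float64(0.0017505859590383496), np.float64(0.0017505859590383928)])
[436.05319149 255.0212766 ] [221.9137931 281.9137931] (array([ 0.48826392, -0.25801369,  0.07599064]), [np.float64(0.001032511536800541), np.float64(0.0010325115368006973)])
```

View pics/ct.png

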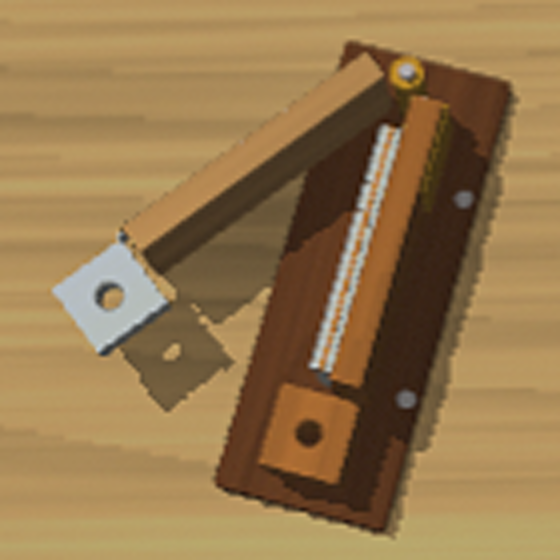

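View pics/cs.png

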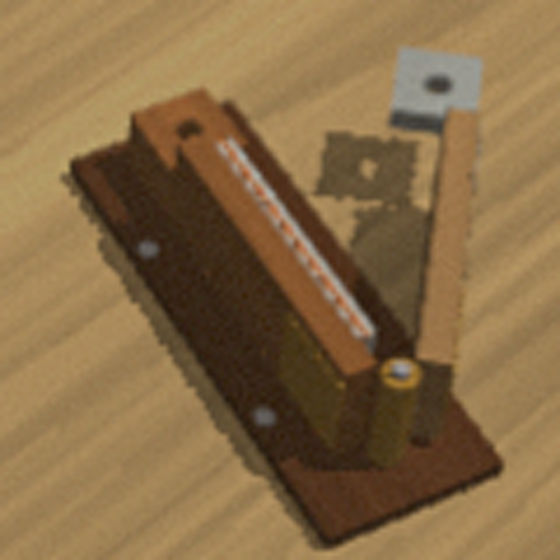

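Top crop: hinge cap (408,72), block hole (309,432), lug hole (110,297). Scene crop: hinge (401,372), block hole (189,129), lug hole (438,84). I'll triangulate these three next.

Run:
```python
from h import *
f=lambda p,k,o:(np.array(p)+.5)/k-.5+np.array(o)
P={}
for n,a,b,z in (('hinge',(408,72),(401,372),.08),('block',(309,432),(189,129),.048),('lug',(110,297),(438,84),.064)):
    ra=ray('top',f(a,4,(180,140)));rb=ray('scene',f(b,4.6667,(320,180)))
    P[n]=onz(ra,z)*.5+onz(rb,z)*.5
    print(n,tri(ra,rb),onz(ra,z),onz(rb,z))
h,b,l=P['hinge'][:2],P['block'][:2],P['lug'][:2]
print(np.linalg.norm(h-b),np.linalg.norm(h-l))
u=b-h;w=l-h;print('press x dir deg',np.degrees(np.arctan2(*-u[::-1])),'open',np.degrees(np.arctan2(u[1],u[0])-np.arctan2(w[1],w[0])))
```

```text
hinge (array([0.70913409, 0.06916765, 0.07795332]), [np.float64(0.0014991844099074292), np.float64(0.0014991844099074834)]) [0.70745173 0.06783998 0.08      ] [0.71074752 0.06922359 0.08      ]
block (array([0.51556952, 0.12580911, 0.04873073]), [np.float64(0.0012640965800236389), np.float64(0.0012640965800238405)]) [0.51491484 0.12486551 0.048     ] [0.51569565 0.12748374 0.048     ]
lug (array([0.58958187, 0.23282189, 0.06379717]), [np.float64(0.0016796319504440134), np.float64(0.0016796319504439544)]) [0.58843769 0.23140947 0.064     ] [0.5904095  0.23432458 0.064     ]
0.20218545698212478 0.20329392807248775
press x dir deg -16.5647582190238 open 37.371515951252384
```

Measured heights are 78, 49 and 64 mm, and the hinge radii are 202 and 203 mm, so everything agrees with the text. The opening is about 0.65 rad. Next I'll work out the push path; the tool's y axis already lies along the press's y.

```bash
cat >> h.py <<'E'
from scipy.spatial.transform import Rotation as Ro
def rel(p,yaw=None,s=None):
    s=s or bot.get_state(); R=Ro.from_euler('xyz',s['tool_rot'],degrees=True)
    d=R.inv().apply(np.array(p)-s['eef_pos'])/.5
    w=[0,0,0] if yaw is None else (R.inv()*Ro.from_euler('xyz',[180,0,yaw],degrees=True)).as_rotvec()/(2*np.pi)
    return np.round(d,4).tolist(),np.round(w,4).tolist()
H=np.array([.709,.0685]);PHI=163.43
def push(th,over=0):
    d=np.radians; f=d(PHI)-th; r=np.array([np.cos(f),np.sin(f)]); n=np.array([np.sin(f),-np.cos(f)])
    h=.0145*np.cos(th)+.011*np.sin(th)+.024-over
    return H+.145*r+h*n
E
python3 - <<'E'
from h import *
print(push(.652,-.025),rel([*push(.652,-.025),.404],163.43))
print('down',(.404-.203)/.5)
p0=push(.652,-.025)
R=Ro.from_euler('xyz',[180,0,163.43],degrees=True)
for th in np.linspace(.652,0,9): print(th,np.round(R.inv().apply([*(push(th)-p0),0])/.5,4))
E
```

```text
[0.67793706 0.22526721] ([-1.1657, -0.3235, 0.0003], [-0.0002, -0.0, -0.0011])
down 0.402
0.652 [ 0.0303 -0.0397 -0.    ]
0.5705 [ 0.0496 -0.0552 -0.    ]
0.489 [ 0.0676 -0.0725 -0.    ]
0.40750000000000003 [ 0.0843 -0.0913 -0.    ]
0.326 [ 0.0993 -0.1118 -0.    ]
0.2445 [ 0.1127 -0.1336 -0.    ]
0.16300000000000003 [ 0.1242 -0.1566 -0.    ]
0.08150000000000002 [ 0.1337 -0.1808 -0.    ]
0.0 [ 0.141  -0.2058 -0.    ]
```

Request:
drive_tool([
  [[-0.07,-0.02,0],[0,0,-0.001]],
  [[-0.14,-0.04,0],[0,0,-0.001]],
  [[-0.22,-0.06,0],[0,0,-0.001]],
  [[-0.31,-0.085,0],[0,0,-0.001]],
  [[-0.4,-0.11,0],[0,0,-0.001]],
  [[-0.48,-0.135,0],[0,0,-0.001]],
  [[-0.56,-0.155,0],[0,0,-0.001]],
  [[-0.64,-0.18,0],[0,0,-0.001]],
  [[-0.72,-0.2,0],[0,0,-0.001]],
  [[-0.8,-0.222,0],[0,0,-0.001]],
], claw=1)

```text
clock: 1.15
eef_pos: [0.5191, 0.3262, 0.4044]
tool_rot: [-180.0, -0.0, 163.4]
contact_force: [0.1, 1.6, -0.3]
finger_gap: -0.004
grasp_force: 0.0
```

Request:
drive_tool([
  [[-0.08,-0.022,0],[0,0,0]],
  [[-0.15,-0.045,0],[0,0,0]],
  [[-0.22,-0.06,0],[0,0,0]],
  [[-0.28,-0.08,0],[0,0,0]],
  [[-0.33,-0.092,0],[0,0,0]],
  [[-0.36,-0.1,0],[0,0,0]],
  [[-0.366,-0.101,0],[0,0,0]],
  [[-0.366,-0.101,0],[0,0,0]],
  [[-0.366,-0.101,0],[0,0,0]],
  [[-0.366,-0.101,0],[0,0,0]],
])

```text
clock: 2.15
eef_pos: [0.6778, 0.2276, 0.4051]
tool_rot: [180.0, -0.0, 163.5]
contact_force: [-0.4, -0.1, 0.6]
finger_gap: -0.003
grasp_force: 0.0
```

Run:
```python
from h import *
s=bot.get_state(); print(s['eef_pos'],s['tool_rot'],s['finger_gap'],s['contact_force'],rel([*push(.652,-.025),.203],163.43))
I=bot.camera('wrist'); cv2.imwrite('pics/w1.png',I[:,:,::-1])
```

```text
[0.67782547 0.22756858 0.40513219] [ 1.79978130e+02 -1.81579070e-02  1.63489433e+02] -0.002578518124578713 [-0.41808921 -0.07281061  0.62174367] ([-0.0017, -0.0045, 0.4043], [0.0001, -0.0001, 0.0002])
```

View pics/w1.png

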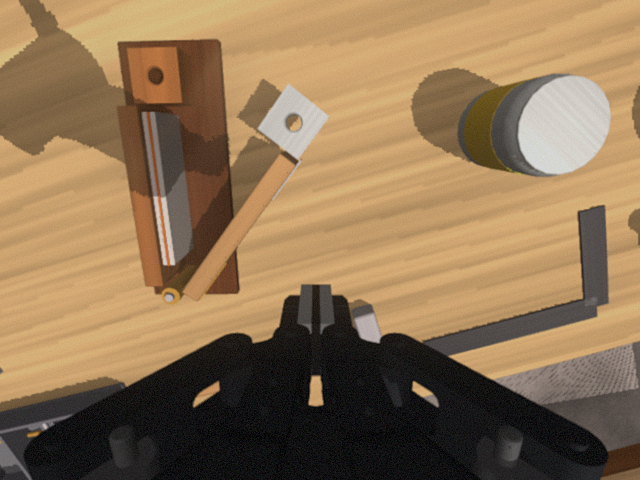

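The wrist view shows the block hole at (155,75), lug hole at (294,122), hinge at (171,296), and the hammer head near (365,325). I'll check these against the earlier measurements.

Run:
```python
from h import *
s=bot.get_state()
for n,p,z in (('block',(155,75),.048),('lug',(294,122),.064),('hinge',(171,296),.08),('hammer',(360,308),.02),('boardtip',(298,155),.076)): print(n,onz(wray(p,s),z))
```

```text
block [0.51510967 0.12613371 0.048     ]
lug [0.59024759 0.2335386  0.064     ]
hinge [0.70844104 0.07235585 0.08      ]
hammer [0.80624064 0.24320882 0.02      ]
boardtip [0.61763197 0.22925295 0.076     ]
```

Request:
drive_tool([
  [[0,-0.002,0.05],[0,0,0]],
  [[0,-0.004,0.12],[0,0,0]],
  [[0,-0.004,0.19],[0,0,0]],
  [[0,-0.004,0.26],[0,0,0]],
  [[0,-0.004,0.32],[0,0,0]],
  [[0,-0.004,0.37],[0,0,0]],
  [[0,-0.004,0.4],[0,0,0]],
  [[0,-0.004,0.404],[0,0,0]],
  [[0,-0.004,0.404],[0,0,0]],
  [[0,-0.004,0.404],[0,0,0]],
])

```text
clock: 3.2
eef_pos: [0.679, 0.225, 0.2046]
tool_rot: [179.9, 0.2, 163.4]
contact_force: [0.4, -0.7, -0.9]
finger_gap: 0.001
grasp_force: 0.0
```

Request:
drive_tool([
  [[0.015,-0.02,0],[0,0,0]],
  [[0.03,-0.04,0],[0,0,0]],
  [[0.05,-0.055,0],[0,0,0]],
  [[0.068,-0.073,0],[0,0,0]],
  [[0.084,-0.091,0],[0,0,0]],
  [[0.099,-0.112,0],[0,0,0]],
  [[0.113,-0.134,0],[0,0,0]],
  [[0.124,-0.157,0],[0,0,0]],
  [[0.131,-0.175,0],[0,0,0]],
  [[0.136,-0.188,0],[0,0,0]],
])

```text
clock: 4.2
eef_pos: [0.5879, 0.155, 0.2052]
tool_rot: [179.5, 0.4, 163.3]
contact_force: [5.9, 14.3, 7.3]
finger_gap: -0.0
grasp_force: 7.3
```

Run:
```python
from h import *
s=bot.get_state(); print(s['eef_pos'],s['tool_rot'],s['contact_force'],rel([*push(0),.203],163.43))
I=bot.camera('wrist'); cv2.imwrite('pics/w2.png',I[:,:,::-1])
I=bot.camera('top'); cv2.imwrite('pics/t2.png',cv2.resize(I[140:280,180:320,::-1],None,fx=4,fy=4,interpolation=2))
```

```text
[0.58786037 0.15503627 0.20518837] [179.53595038   0.39139944 163.26244421] [ 5.94458946 14.3363473   7.33500785] ([0.0084, -0.0198, 0.0042], [0.0013, 0.0011, -0.0005])
```

Request:
drive_tool([
  [[0.001,-0.003,0],[0,0,0]],
  [[0.002,-0.005,0],[0,0,0]],
  [[0.002,-0.006,0],[0,0,0]],
  [[0.002,-0.006,0],[0,0,0]],
  [[0.002,-0.006,0],[0,0,0]],
  [[0.002,-0.006,0],[0,0,0]],
  [[0.002,-0.006,0],[0,0,0]],
  [[0.002,-0.006,0],[0,0,0]],
  [[0.002,-0.006,0],[0,0,0]],
  [[0.002,-0.006,0],[0,0,0]],
])

```text
clock: 5.3
eef_pos: [0.5872, 0.1544, 0.2056]
tool_rot: [179.4, 0.5, 163.3]
contact_force: [5.7, 12.9, 7.2]
finger_gap: -0.001
grasp_force: 6.1
```

View pics/w2.png

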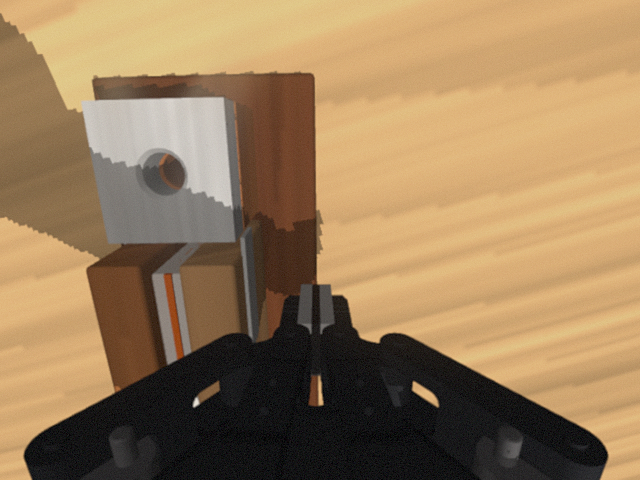

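The wrist view shows the lug nearly over the block, with its hole at (165,172). The fingers lie against the board. I'll measure the remaining angle.

Run:
```python
from h import *
s=bot.get_state()
I=bot.camera('wrist'); cv2.imwrite('pics/w3.png',np.hstack([I[60:260,70:330,::-1]]*1))
g=cv2.cvtColor(I,cv2.COLOR_RGB2HSV)
# lug mask: low saturation bright
m=((g[...,1]<40)&(g[...,2]>90)).astype(np.uint8); m[:, 260:]=0; m[250:]=0
cs,_=cv2.findContours(m,cv2.RETR_CCOMP,cv2.CHAIN_APPROX_NONE)
for c in sorted(cs,key=cv2.contourArea)[-3:]:print(cv2.contourArea(c),cv2.minAreaRect(c))
P={n:onz(wray(p,s),z) for n,p,z in (('a',(83,101),.064),('b',(108,243),.064),('a2',(224,97),.064),('b2',(236,241),.064),('hole',(162,171),.064),('bse1',(313,74),.012),('bse2',(316,260),.012))}
for k,v in P.items():print(k,v)
an=lambda a,b:np.degrees(np.arctan2(*(P[b]-P[a])[1::-1]))
print(an('a','b'),an('a2','b2'),an('bse1','bse2'),s['eef_pos'],s['contact_force'])
```

```text
41.0 ((244.0, 243.0), (12.0, 4.0), 90.0)
1190.5 ((166.4896240234375, 176.63868713378906), (39.571311950683594, 41.004737854003906), 55.61965560913086)
20129.0 ((163.35171508789062, 173.97930908203125), (153.7342529296875, 152.0900421142578), 86.633544921875)
a [0.48692873 0.11087005 0.064     ]
b [0.5308047  0.09745231 0.064     ]
a2 [0.49892664 0.15284375 0.064     ]
b2 [0.54305755 0.14016927 0.064     ]
hole [0.51384643 0.12564893 0.064     ]
bse1 [0.49300668 0.18309608 0.012     ]
bse2 [0.57696237 0.15924415 0.012     ]
-17.004185174972566 -16.024160580894886 -15.85992730255195 [0.58715963 0.1543515  0.20558666] [ 5.73449826 12.89375573  7.18365267]
```

View pics/w3.png

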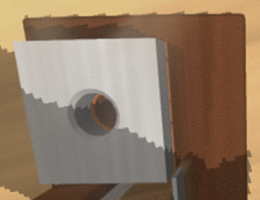

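The lug hole is now at (0.514,0.126), against the block hole at (0.515,0.126), and the lug direction is -16.5°. The press is shut, with 14 N against its stop. I'll back off, rise and go to the pin.

Request:
drive_tool([
  [[0,0.02,0],[0,0,0]],
  [[0,0.04,0],[0,0,0]],
  [[0,0.06,-0.02],[0,0,0]],
  [[0,0.06,-0.09],[0,0,0]],
  [[0,0.06,-0.17],[0,0,0]],
  [[0,0.06,-0.25],[0,0,0]],
  [[0,0.05,-0.33],[0,0,0]],
  [[0,-0.01,-0.38],[0,0,0]],
  [[-0.01,-0.09,-0.4],[0,0,0]],
  [[-0.02,-0.18,-0.4],[0,0,0]],
])

```text
clock: 6.35
eef_pos: [0.5679, 0.0622, 0.4051]
tool_rot: [179.9, 0.2, 163.5]
contact_force: [0.9, -0.9, -0.1]
finger_gap: 0.001
grasp_force: 0.0
```

Request:
drive_tool([
  [[-0.01,-0.09,0],[0,0,0.02]],
  [[-0.02,-0.18,0],[0,0,0.04]],
  [[-0.03,-0.27,0],[0,0,0.06]],
  [[-0.04,-0.36,0],[0,0,0.08]],
  [[-0.05,-0.45,0],[0,0,0.1]],
  [[-0.06,-0.54,0],[0,0,0.12]],
  [[-0.07,-0.63,0],[0,0,0.14]],
  [[-0.075,-0.72,0],[0,0,0.16]],
  [[-0.08,-0.8,0],[0,0,0.18]],
  [[-0.08,-0.86,0],[0,0,0.2]],
], claw=-1)

```text
clock: 7.35
eef_pos: [0.4829, -0.3632, 0.4024]
tool_rot: [-179.9, -0.1, 91.0]
contact_force: [-0.3, 1.1, 0.2]
finger_gap: 0.996
grasp_force: 0.0
```

Run:
```python
from h import *
s=bot.get_state(); print(s['eef_pos'],s['tool_rot'],s['contact_force'],rel([.478,-.388,.404],85.4))
```

```text
[ 0.4828505  -0.36316384  0.40238634] [-1.79918755e+02 -5.56048414e-02  9.10215755e+01] [-0.27259862  1.12672921  0.18889704] ([-0.0495, -0.0106, -0.0033], [-0.0002, -0.0001, 0.0156])
```

Request:
drive_tool([
  [[-0.02,0,0],[0,0,0.01]],
  [[-0.045,-0.005,0],[0,0,0.016]],
  [[-0.045,-0.01,0],[0,0,0.016]],
  [[-0.045,-0.01,0],[0,0,0.016]],
  [[-0.045,-0.01,0],[0,0,0.016]],
  [[-0.045,-0.01,0],[0,0,0.016]],
  [[-0.045,-0.01,0],[0,0,0.016]],
  [[-0.045,-0.01,0],[0,0,0.016]],
  [[-0.045,-0.01,0],[0,0,0.016]],
  [[-0.045,-0.01,0],[0,0,0.016]],
])

```text
clock: 8.35
eef_pos: [0.4796, -0.3837, 0.4027]
tool_rot: [180.0, -0.0, 85.7]
contact_force: [0.0, -0.1, 0.3]
finger_gap: 0.998
grasp_force: 0.0
```

Run:
```python
from h import *
s=bot.get_state(); print(s['eef_pos'],s['tool_rot'])
I=bot.camera('wrist'); cv2.imwrite('pics/w4.png',I[:,:,::-1])
h=cv2.cvtColor(I,cv2.COLOR_RGB2HSV).astype(int)
m=(((h[...,0]<6)|(h[...,0]>174))&(h[...,1]>180)&(h[...,2]>60)).astype(np.uint8)
cs,_=cv2.findContours(m,cv2.RETR_EXTERNAL,cv2.CHAIN_APPROX_NONE)
for c in sorted(cs,key=cv2.contourArea)[-3:]: print(cv2.contourArea(c),cv2.boundingRect(c),cv2.minEnclosingCircle(c))
```

```text
[ 0.47956088 -0.38371116  0.40269573] [ 1.79994001e+02 -6.05179406e-03  8.56623333e+01]
497.0 (413, 347, 19, 59) ((414.5, 376.0), 29.004409790039062)
512.0 (301, 145, 26, 28) ((313.6126708984375, 158.5985870361328), 13.612491607666016)
7408.0 (474, 320, 166, 95) ((559.6121215820312, 366.0), 91.75212860107422)
```

View pics/w4.png

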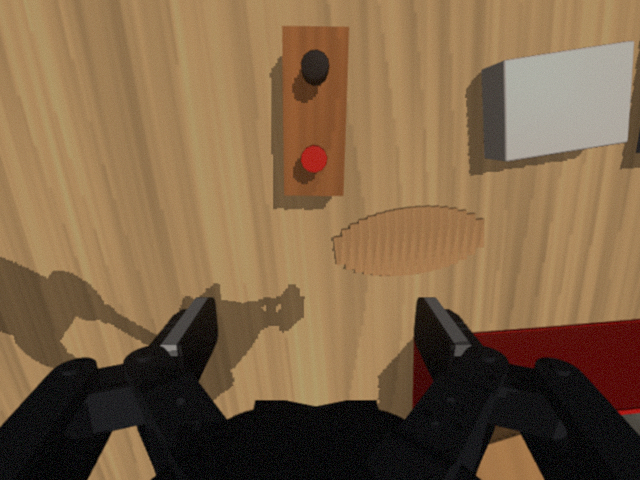

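The wrist view shows the red head at (314,159) and the black head at (315,67), with the rack aligned to the tool. I'll triangulate the red head against the first top picture.

Run:
```python
from h import *
s=bot.get_state(); w=wray((313.6,158.6),s); t=ray('top',(470.1,256.6)); c=ray('scene',(192.6,296.2))
print(tri(w,t,c),tri(w,t),tri(w,c))
for z in (.08,.092): print(z,onz(w,z),onz(t,z),onz(c,z))
p=onz(w,.086)
print(rel([p[0],p[1],.32],85.5), (.32-.239)/.5)
```

```text
(array([ 0.48251576, -0.32778392,  0.0853674 ]), [np.float64(0.00037874345904186855), np.float64(0.0016105545586528615), np.float64(0.001977515989033613)]) (array([ 0.48193773, -0.32837408,  0.08712633]), [np.float64(0.000587624828360242), np.float64(0.000587624828360248)]) (array([ 0.48285639, -0.32709661,  0.08492281]), [np.float64(0.0011680009956438664), np.float64(0.001168000995644091)])
0.08 [ 0.48234885 -0.32847464  0.08      ] [ 0.48243543 -0.33066836  0.08      ] [ 0.4799639  -0.32491445  0.08      ]
0.092 [ 0.48247016 -0.3277405   0.092     ] [ 0.48079005 -0.32737892  0.092     ] [ 0.48824705 -0.3276584   0.092     ]
([0.1114, -0.0027, 0.1653], [0.0, -0.0, 0.0004]) 0.16200000000000003
```

Request:
drive_tool([
  [[0.03,0,0.03],[0,0,0]],
  [[0.07,-0.002,0.06],[0,0,0]],
  [[0.1,-0.003,0.1],[0,0,0]],
  [[0.111,-0.003,0.16],[0,0,0]],
  [[0.111,-0.003,0.22],[0,0,0]],
  [[0.111,-0.003,0.27],[0,0,0]],
  [[0.111,-0.003,0.31],[0,0,0]],
  [[0.111,-0.003,0.33],[0,0,0]],
  [[0.111,-0.003,0.33],[0,0,0]],
  [[0.111,-0.003,0.33],[0,0,0]],
])

```text
clock: 9.4
eef_pos: [0.4826, -0.3287, 0.2383]
tool_rot: [179.9, 0.0, 85.6]
contact_force: [-0.1, -0.8, 1.2]
finger_gap: 0.999
grasp_force: 0.0
```

Request:
drive_tool([
  [[0,0,0],[0,0,0]],
  [[0,0,0],[0,0,0]],
  [[0,0,0],[0,0,0]],
  [[0,0,0],[0,0,0]],
  [[0,0,0],[0,0,0]],
  [[0,0,0],[0,0,0]],
  [[0,0,0],[0,0,0]],
  [[0,0,0],[0,0,0]],
  [[0,0,0],[0,0,0]],
  [[0,0,0],[0,0,0]],
], claw=1)

```text
clock: 10.4
eef_pos: [0.4823, -0.3284, 0.2382]
tool_rot: [180.0, 0.0, 85.7]
contact_force: [-1.1, 1.0, 5.5]
finger_gap: 0.232
grasp_force: 58.7
```

Run:
```python
from h import *
s=bot.get_state(); print(s)
```

```text
{'clock': 10.4, 'q': array([-4.10844791e+01,  2.43748433e+01,  9.88135553e+01,  5.20841147e-03,
        5.67719136e+01, -3.67423891e+01]), 'dq': array([-0.1315344 , -0.04657169, -0.01904128,  0.07823975,  0.0590202 ,
       -0.04514992]), 'joint_efforts': array([-1.49854284e-02, -4.23743069e+01, -1.85302734e+01,  2.61726219e-02,
       -3.54826022e-01,  1.40252509e-03]), 'eef_pos': array([ 0.48230333, -0.3284167 ,  0.23821693]), 'tool_rot': array([1.79965589e+02, 2.02490592e-02, 8.56550513e+01]), 'contact_force': array([-1.13247493,  1.0143853 ,  5.46307789]), 'moment': array([0.10336697, 0.10517424, 0.02099093]), 'grasp_force': 58.71754751075059, 'finger_gap': 0.23224182771664345}
```

Request:
drive_tool([
  [[0,0,-0.02],[0,0,0]],
  [[0,0,-0.06],[0,0,0]],
  [[0,0,-0.1],[0,0,0]],
  [[0,0,-0.15],[0,0,0]],
  [[0,0,-0.2],[0,0,0]],
  [[0,0,-0.25],[0,0,0]],
  [[0,0,-0.29],[0,0,0]],
  [[0,0,-0.32],[0,0,0]],
  [[0,0,-0.33],[0,0,0]],
  [[0,0,-0.33],[0,0,0]],
])

```text
clock: 11.4
eef_pos: [0.4822, -0.3284, 0.4032]
tool_rot: [179.9, 0.0, 85.7]
contact_force: [-0.2, -0.1, -0.0]
finger_gap: 0.237
grasp_force: 59.0
```

Request:
drive_tool([
  [[0.02,0,0],[0,0,-0.005]],
  [[0.06,0,0],[0,0,-0.015]],
  [[0.12,0,0],[0,0,-0.025]],
  [[0.18,0,0],[0,0,-0.04]],
  [[0.24,0,0],[0,0,-0.055]],
  [[0.31,0,0],[0,0,-0.07]],
  [[0.38,0,0],[0,0,-0.085]],
  [[0.45,0,0],[0,0,-0.1]],
  [[0.52,0,0],[0,0,-0.115]],
  [[0.58,0,0],[0,0,-0.13]],
])

```text
clock: 12.4
eef_pos: [0.5034, -0.0368, 0.4014]
tool_rot: [-179.9, -0.2, 132.8]
contact_force: [0.6, -0.0, -0.2]
finger_gap: 0.234
grasp_force: 59.0
```

Run:
```python
from h import *
s=bot.get_state(); print(s['eef_pos'],s['tool_rot'],s['finger_gap'],s['contact_force'],rel([.5148,.126,.33],163.43))
```

```text
[ 0.503387   -0.03680357  0.40144539] [-1.79945501e+02 -1.63502859e-01  1.32786656e+02] 0.23424828858178287 [ 0.64060262 -0.01654421 -0.19817596] ([0.223, 0.2381, 0.1433], [-0.0, -0.0005, -0.0851])
```

Request:
drive_tool([
  [[0.04,0.04,0],[0,0,-0.015]],
  [[0.08,0.085,0],[0,0,-0.03]],
  [[0.12,0.13,0.02],[0,0,-0.045]],
  [[0.16,0.17,0.05],[0,0,-0.06]],
  [[0.19,0.2,0.08],[0,0,-0.075]],
  [[0.21,0.225,0.11],[0,0,-0.084]],
  [[0.22,0.235,0.13],[0,0,-0.084]],
  [[0.221,0.236,0.143],[0,0,-0.084]],
  [[0.221,0.236,0.143],[0,0,-0.084]],
  [[0.221,0.236,0.143],[0,0,-0.084]],
])

```text
clock: 13.4
eef_pos: [0.5167, 0.1214, 0.3314]
tool_rot: [-180.0, 0.0, 162.6]
contact_force: [-0.4, 0.8, -0.2]
finger_gap: 0.232
grasp_force: 59.0
```

Run:
```python
from h import *
s=bot.get_state(); print(s['eef_pos'],s['tool_rot'],rel([.5148,.126,.33],163.43))
a=bot.camera('wrist'); b=bot.camera('scene')[150:270,320:480]; t=bot.camera('top')[180:300,200:320]
cv2.imwrite('pics/w5.png',np.hstack([a[:,:,::-1]])); cv2.imwrite('pics/st5.png',np.hstack([cv2.resize(b,None,fx=3,fy=3,interpolation=2),cv2.resize(t,None,fx=3,fy=3,interpolation=2)])[:,:,::-1][:,:800])
```

```text
[0.51674799 0.12135805 0.33140712] [-1.79986603e+02  1.77650489e-02  1.62635969e+02] ([0.0065, 0.0077, 0.0028], [-0.0, 0.0, -0.0022])
```

View pics/w5.png

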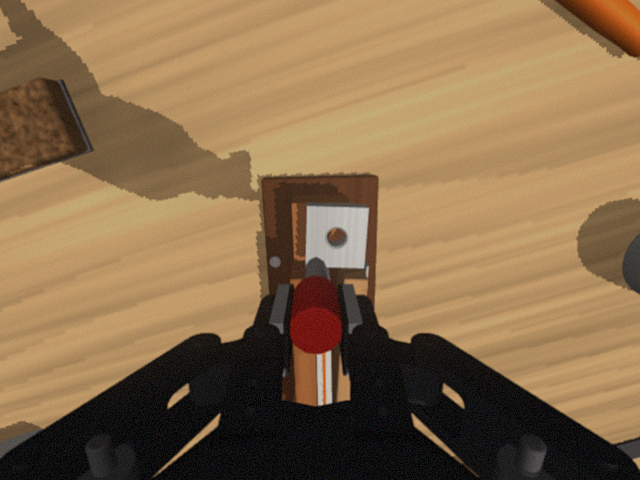

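The wrist view shows the pin upright in the grip with its tip near (317,265) and the lug hole at (337,237). The block shows to the left of the lug, so the press may not be fully shut. I'll measure it.

Run:
```python
from h import *
s=bot.get_state()
P={n:onz(wray(p,s),z) for n,p,z in (('hole',(336.5,236.5),.064),('lugUL',(306,206),.064),('lugUR',(369,208),.064),('lugLL',(306,268),.064),('blkUL',(292,202),.048),('baseUL',(261,177),.012),('baseUR',(378,175),.012))}
for k,v in P.items():print(k,np.round(v,4))
M=lambda p:np.array([-.097+.202,0])*0+np.array([np.dot(p[:2]-H,[np.cos(np.radians(PHI-180)),np.sin(np.radians(PHI-180))])+.105,np.dot(p[:2]-H,[-np.sin(np.radians(PHI-180)),np.cos(np.radians(PHI-180))])])
for k,v in P.items():print(k,'press frame',np.round(M(v),4))
```

```text
hole [0.5186 0.1364 0.064 ]
lugUL [0.4903 0.1221 0.064 ]
lugUR [0.5052 0.1646 0.064 ]
lugLL [0.5354 0.1076 0.064 ]
blkUL [0.4872 0.1115 0.048 ]
baseUL [0.4647 0.0889 0.012 ]
baseUR [0.4928 0.1839 0.012 ]
hole press frame [-0.0969  0.0108]
lugUL press frame [-0.1199 -0.011 ]
lugUR press frame [-0.1178  0.034 ]
lugLL press frame [-0.0725 -0.0121]
blkUL press frame [-0.1199 -0.022 ]
baseUL press frame [-0.135  -0.0502]
baseUR press frame [-0.1352  0.049 ]
```

View pics/st5.png

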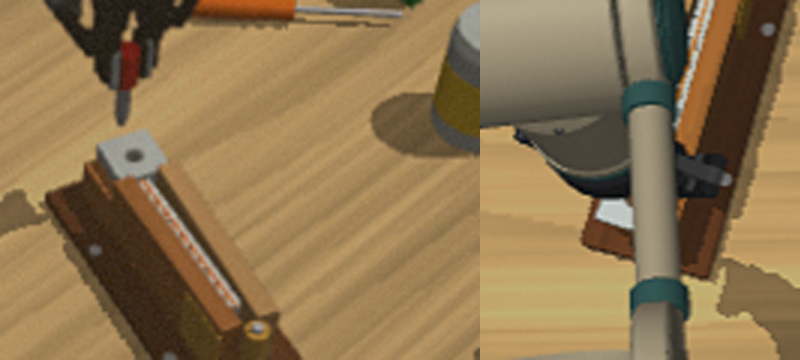

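The base corners and block edge confirm my press frame. The lug hole sits at +10.8 mm, so the half sprang back about 0.05 rad after release. I'll put the tapered tip into the lug hole where it is, draw the lug shut with the pin, then push down. First, the tip's offset.

Run:
```python
from h import *
s=bot.get_state(); print(s['eef_pos'],onz(wray((317,260),s),.107),onz(wray((317,260),s),.11))
print(rel([.5186,.1364,.29],163.43))
```

```text
[0.51694797 0.1213621  0.33195503] [0.51634781 0.12198132 0.107     ] [0.5152699  0.12230267 0.11      ]
([0.0059, 0.0296, 0.0839], [0.0001, 0.0002, -0.0022])
```

Request:
drive_tool([
  [[0.006,0.03,0.01],[0,0,-0.002]],
  [[0.006,0.03,0.03],[0,0,-0.002]],
  [[0.006,0.03,0.05],[0,0,-0.002]],
  [[0.006,0.03,0.07],[0,0,-0.002]],
  [[0.006,0.03,0.08],[0,0,-0.002]],
  [[0.006,0.03,0.085],[0,0,-0.002]],
  [[0.006,0.03,0.09],[0,0,-0.002]],
  [[0.006,0.03,0.095],[0,0,-0.002]],
  [[0.006,0.03,0.1],[0,0,-0.002]],
  [[0.006,0.03,0.104],[0,0,-0.002]],
])

```text
clock: 14.55
eef_pos: [0.5183, 0.1372, 0.2792]
tool_rot: [180.0, 0.0, 163.4]
contact_force: [-0.9, 0.4, -0.4]
finger_gap: 0.233
grasp_force: 59.0
```

Run:
```python
from h import *
s=bot.get_state(); print(s['eef_pos'],s['tool_rot'],s['contact_force'],s['finger_gap'])
a=bot.camera('wrist'); cv2.imwrite('pics/w6.png',cv2.resize(a[120:360,180:460,::-1],None,fx=2,fy=2))
```

```text
[0.5183395  0.13719031 0.27922348] [1.79985108e+02 2.22535528e-02 1.63409180e+02] [-0.90006456  0.41533537 -0.39056568] 0.23326776236221358
```

View pics/w6.png

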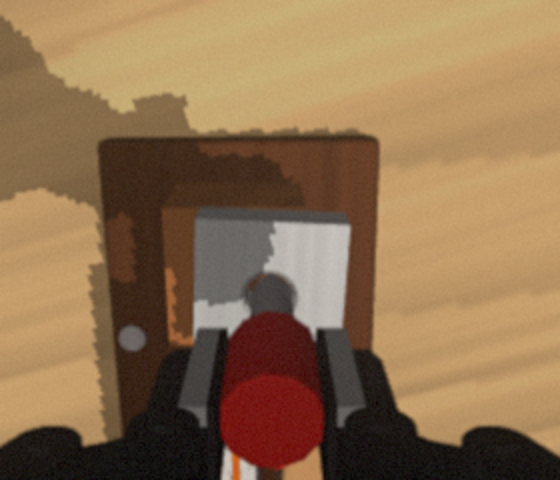

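The crop shows the tip inside the lug hole, with forces near zero. Now I'll draw the lug shut, 13 mm along the tool's -y.

Request:
drive_tool([
  [[0,-0.004,0],[0,0,0]],
  [[0,-0.008,0],[0,0,0]],
  [[0,-0.012,0],[0,0,0]],
  [[0,-0.016,0],[0,0,0]],
  [[0,-0.02,0],[0,0,0]],
  [[0,-0.023,0],[0,0,0]],
  [[0,-0.026,0],[0,0,0]],
  [[0,-0.026,0],[0,0,0]],
  [[0,-0.026,0],[0,0,0]],
  [[0,-0.026,0],[0,0,0]],
])

```text
clock: 15.6
eef_pos: [0.5147, 0.1247, 0.2793]
tool_rot: [180.0, 0.0, 163.4]
contact_force: [1.4, 0.6, 0.2]
finger_gap: 0.232
grasp_force: 59.0
```

Run:
```python
from h import *
s=bot.get_state(); print(s['eef_pos'],s['tool_rot'],s['contact_force'],s['finger_gap'])
c=np.radians(PHI-180); d=s['eef_pos'][:2]-H; print('tcp press frame',d@[np.cos(c),np.sin(c)]+.105,d@[-np.sin(c),np.cos(c)])
a=bot.camera('wrist'); cv2.imwrite('pics/w7.png',cv2.resize(a[120:360,180:460,::-1],None,fx=2,fy=2))
```

```text
[0.51466386 0.12473713 0.27929099] [1.79993475e+02 2.12335291e-02 1.63415332e+02] [1.39429364 0.60367379 0.2121384 ] 0.23187336733237782
tcp press frame -0.09730382690417526 -0.0015203332755060472
```

View pics/w7.png

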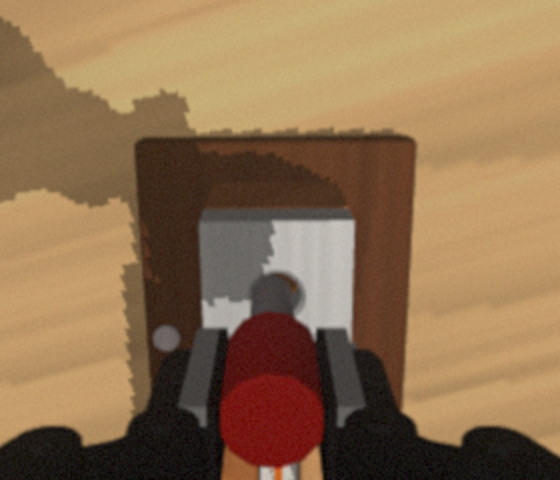

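The crop shows the lug over the block with the pin against the left side of its hole, at 1–2 N, so there is friction only and no spring. I have now viewed 12 pictures, two over the limit of 10, so I'll work from numbers only from here. Pushing down.

Request:
drive_tool([
  [[0,0,0.004],[0,0,0]],
  [[0,0,0.008],[0,0,0]],
  [[0,0,0.012],[0,0,0]],
  [[0,0,0.016],[0,0,0]],
  [[0,0.001,0.02],[0,0,0]],
  [[0,0.001,0.024],[0,0,0]],
  [[0,0.002,0.028],[0,0,0]],
  [[0,0.002,0.03],[0,0,0]],
  [[0,0.002,0.03],[0,0,0]],
  [[0,0.002,0.03],[0,0,0]],
])

```text
clock: 16.65
eef_pos: [0.5148, 0.1256, 0.264]
tool_rot: [-180.0, -0.0, 163.4]
contact_force: [2.3, 1.1, -1.6]
finger_gap: 0.233
grasp_force: 58.9
```

Request:
drive_tool([
  [[0,0.001,0.004],[0,0,0]],
  [[0,0.001,0.009],[0,0,0]],
  [[0,0.001,0.014],[0,0,0]],
  [[0,0.001,0.019],[0,0,0]],
  [[0,0.001,0.024],[0,0,0]],
  [[0,0.001,0.029],[0,0,0]],
  [[0,0.001,0.034],[0,0,0]],
  [[0,0.001,0.038],[0,0,0]],
  [[0,0.001,0.04],[0,0,0]],
  [[0,0.001,0.04],[0,0,0]],
])

```text
clock: 17.65
eef_pos: [0.515, 0.1262, 0.244]
tool_rot: [180.0, -0.0, 163.4]
contact_force: [2.7, -0.6, -1.5]
finger_gap: 0.237
grasp_force: 58.9
```

Request:
drive_tool([
  [[0,0,0.002],[0,0,0]],
  [[0,0,0.003],[0,0,0]],
  [[0,0,0.004],[0,0,0]],
  [[0,0,0.005],[0,0,0]],
  [[0,0,0.006],[0,0,0]],
  [[0,0,0.007],[0,0,0]],
  [[0,0,0.007],[0,0,0]],
  [[0,0,0.007],[0,0,0]],
  [[0,0,0.007],[0,0,0]],
  [[0,0,0.007],[0,0,0]],
])

```text
clock: 18.65
eef_pos: [0.5149, 0.1262, 0.2422]
tool_rot: [180.0, 0.0, 163.4]
contact_force: [-0.9, -0.4, 9.6]
finger_gap: 0.235
grasp_force: 60.2
```

The head seats at TCP z 0.242, as predicted, with 9.6 N. Now I'll release, rise and shift over the boards.

Request:
drive_tool([
  [[0,0,-0.003],[0,0,0]],
  [[0,0,-0.003],[0,0,0]],
  [[0,0,-0.003],[0,0,0]],
  [[0,0,-0.003],[0,0,0]],
  [[0,0,-0.003],[0,0,0]],
  [[0,0,-0.003],[0,0,0]],
  [[0,0,-0.003],[0,0,0]],
  [[0,0,-0.003],[0,0,0]],
  [[0,0,-0.003],[0,0,0]],
  [[0,0,-0.003],[0,0,0]],
], claw=-1)

```text
clock: 19.65
eef_pos: [0.515, 0.1262, 0.2422]
tool_rot: [180.0, -0.0, 163.4]
contact_force: [0.8, -0.1, 0.2]
finger_gap: 1.001
grasp_force: 0.0
```

Request:
drive_tool([
  [[0,0,-0.02],[0,0,0]],
  [[0,0,-0.06],[0,0,0]],
  [[0,0,-0.1],[0,0,0]],
  [[0,0,-0.14],[0,0,0]],
  [[0,0,-0.16],[0,0,0]],
  [[-0.03,0,-0.16],[0,0,0]],
  [[-0.07,0,-0.16],[0,0,0]],
  [[-0.11,0,-0.16],[0,0,0]],
  [[-0.12,0,-0.16],[0,0,0]],
  [[-0.12,0,-0.16],[0,0,0]],
])

```text
clock: 20.65
eef_pos: [0.5733, 0.1086, 0.321]
tool_rot: [-180.0, -0.1, 163.4]
contact_force: [-0.5, 0.1, -0.5]
finger_gap: 0.996
grasp_force: 0.0
```

Run:
```python
from h import *
s=bot.get_state(); print(s['eef_pos'],s['tool_rot'],s['contact_force'],s['finger_gap'])
c=np.radians(PHI-180); M=lambda p:(np.array(p[:2])-H)@np.array([[np.cos(c),-np.sin(c)],[np.sin(c),np.cos(c)]])+[.105,0]
print('tcp press',M(s['eef_pos']))
I=bot.camera('wrist'); h=cv2.cvtColor(I,cv2.COLOR_RGB2HSV).astype(int)
m=(((h[...,0]<6)|(h[...,0]>174))&(h[...,1]>180)&(h[...,2]>60)).astype(np.uint8)
cs,_=cv2.findContours(m,cv2.RETR_EXTERNAL,cv2.CHAIN_APPROX_NONE)
for k in sorted(cs,key=cv2.contourArea)[-3:]:
    p,r=cv2.minEnclosingCircle(k); print(cv2.contourArea(k),p,r,cv2.boundingRect(k),[np.round(M(onz(wray(p,s),z)),4) for z in (.08,.096)])
l=((h[...,1]<40)&(h[...,2]>90)).astype(np.uint8)
n,_,st,ce=cv2.connectedComponentsWithStats(l)
for k in np.argsort(st[1:,4])[-4:]+1: print('grey',st[k],ce[k],M(onz(wray(ce[k],s),.064)))
```

```text
[0.57325859 0.10857081 0.32101864] [-1.79968865e+02 -9.63923943e-02  1.63361217e+02] [-0.45033155  0.08540589 -0.46421327] 0.9961106333148608
tcp press [-0.036532   -0.00030487]
989.5 (315.8888854980469, 158.9595947265625) 18.503005981445312 (298, 141, 37, 37) [array([-0.0974, -0.0007]), array([-0.0984, -0.0007])]
grey [506 429  27  47 834] [519.01199041 453.02757794] [0.15846657 0.18047719]
grey [308 207   9 177 992] [312.11995968 293.89112903] [ 0.00046302 -0.00363416]
grey [ 319  207    7  177 1035] [322.46956522 294.28502415] [0.0007951 0.0039832]
grey [ 281  121   70   73 3695] [316.2405954  155.52422192] [-0.09859571 -0.00047634]
```

The red head sits at (-97, -1) mm in the press frame and the lug at (-99, 0) mm, so the pin is home and the press shut. Now I'll go down over the boards and squeeze.

Request:
drive_tool([
  [[0,0,0.03],[0,0,0]],
  [[0,0,0.06],[0,0,0]],
  [[0,0,0.09],[0,0,0]],
  [[0,0,0.12],[0,0,0]],
  [[0,0,0.15],[0,0,0]],
  [[0,0,0.18],[0,0,0]],
  [[0,0,0.21],[0,0,0]],
  [[0,0,0.226],[0,0,0]],
  [[0,0,0.23],[0,0,0]],
  [[0,0,0.23],[0,0,0]],
])

```text
clock: 21.7
eef_pos: [0.5723, 0.1092, 0.2072]
tool_rot: [-180.0, -0.0, 163.4]
contact_force: [0.3, 0.1, 0.5]
finger_gap: 0.999
grasp_force: 0.0
```

Request:
drive_tool([
  [[0,0,0],[0,0,0]],
  [[0,0,0],[0,0,0]],
  [[0,0,0],[0,0,0]],
  [[0,0,0],[0,0,0]],
  [[0,0,0],[0,0,0]],
  [[0,0,0],[0,0,0]],
  [[0,0,0],[0,0,0]],
  [[0,0,0],[0,0,0]],
  [[0,0,0],[0,0,0]],
  [[0,0,0],[0,0,0]],
], claw=1)

```text
clock: 22.7
eef_pos: [0.5728, 0.1093, 0.2081]
tool_rot: [179.9, 0.1, 163.4]
contact_force: [-0.5, 1.0, 6.3]
finger_gap: 0.549
grasp_force: 63.9
```

Run:
```python
from h import *
s=bot.get_state(); c=np.radians(PHI-180); M=lambda p:(np.array(p[:2])-H)@np.array([[np.cos(c),-np.sin(c)],[np.sin(c),np.cos(c)]])+[.105,0]
I=bot.camera('wrist'); h=cv2.cvtColor(I,cv2.COLOR_RGB2HSV).astype(int)
m=(((h[...,0]<6)|(h[...,0]>174))&(h[...,1]>180)&(h[...,2]>60)).astype(np.uint8)
cs,_=cv2.findContours(m,cv2.RETR_EXTERNAL,cv2.CHAIN_APPROX_NONE); k=max(cs,key=cv2.contourArea); p,r=cv2.minEnclosingCircle(k)
n,_,st,ce=cv2.connectedComponentsWithStats(((h[...,1]<40)&(h[...,2]>90)).astype(np.uint8))
print(r,M(onz(wray(p,s),.09)),[(st[j],M(onz(wray(ce[j],s),.064))) for j in np.argsort(st[1:,4])[-2:]+1])
print(s['grasp_force'],s['contact_force'])
print(bot.finish_job())
```

```text
43.49216079711914 [-0.09782734 -0.00075649] [(array([223, 232,  20,  19, 286], dtype=int32), array([-0.07547631, -0.02939604])), (array([  243,   105,   141,   301, 16260], dtype=int32), array([-0.08867769, -0.00050608]))]
63.85745286941528 [-0.49161239  0.96471134  6.25495693]
the job is handed in; nothing more can be done
None
```

I handed the job in at about 23 s with the press shut, the red pin home through both holes and the gripper squeezing both boards at about 64 N; no verdict came back, and I viewed 12 pictures where the limit was 10.

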